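Close the microcentrifuge and start it at its membrane key

ROBOT

A 6-joint arm with a two-finger parallel gripper is mounted at the origin on the work surface. World frame = base frame: x ahead of the robot, y to its left, z up, the work surface at z = 0. Lengths are in m, angles in rad, forces in N, time in s.
With the tool pointing down it reaches from about 0.3 to 0.775 m from the base axis. Payload 14.6 kg.
Tool frame: the origin (TCP) lies midway between the tips of the shut fingers; the grasp point (between the pads) lies 19 mm behind it (grasp_offset is the distance from the TCP to the grasp point, in m); z points along the fingers, y is the line along which they close (so a half turn about z gives the same grasp; the last joint's range is limited). The gripper opens to 94 mm and grips with 3 to 60 N. Pads are 16 mm wide; open, the fingers measure 119 mm over their backs; the gripper's body (75 mm by 177 mm) begins 78 mm behind the grasp point.
Start: joints at [1.123, 0.3, 1.521, -0, 1.321, -0.067], TCP at [0.204, 0.511, 0.205] pointing down, gripper open.
Joint ranges: [-3.03, 3.03], [-0.79, 2.21], [0.23, 2.52], [-1.04, 4.18], [0, 3.07], [-2.55, 2.55]. Speed limits (rad/s): [2.22, 2.22, 2.57, 3.14, 3.14, 3.14].

INTERFACE

Orientations are given as [roll, pitch, yaw] about the fixed x, y, z axes, in that order (R = Rz(yaw) Ry(pitch) Rx(roll)).
In Python, from station import * gives the robot as it stands. The module is installed in compiled form; this text tells all that it offers.
- The arm moves only by the tool send_rows, never from a script. Its argument "rows" is a list of rows, each an object of numbers: "dx", "dy", "dz": the shift along the tool's x, y, z in mm; "roll": the turn about the tool's z in degrees; "jaw": the closure, from -1 (fully open) to 1 (shut). In form: [{"dx": .., "dy": .., "dz": .., "roll": .., "jaw": ..}, ...]. A call has 1 to 12 rows; each row shifts and turns the commanded pose from where the row before left it, along the tool's axes as they then stand; what a row does not reach is not made up. A row lasts 1/12 s, in which the tool goes at most 41.7 mm and 7.16 degrees, less where a joint would pass 70% of its speed; a pose out of reach is approached as far as the arm can. A call is refused whole if a number of a shift passes 41.7 or a number of a turn 7.16, either way. A call with a gripper value outside its range is refused whole. The fingers move at their own pace and stop on an object; "force" is the grip in N (left out, the last holds). Time passes only in rows, so rows that do not move let the fingers close. It gives the time, the measured TCP pose, the force, the opening and the grip force at its end, in the units of the state.
- get_obs(): the state, without advancing time (a new reading comes with each control period).
- camera(name): name is "side" or "top" or "wrist"; returns a dict with "frame" (384x512x3 uint8, red, green, blue), "z_map" (384x512 float32, m along the optical axis (not along the pixel's ray), 0 where there is no reading), "camera_matrix" (3x3 intrinsics, pixels), "rvec" (rotation vector, rad) and "tvec" (3), from world to camera coordinates, as OpenCV has them. Camera axes: x right, y down, z forward; pixel columns grow to the right and rows downward; lengths in m; the calibration is good to about 2 mm. A picture is of the moment at which its call begins.
- hand_in(): hands the job in; it is judged then, once.
The state is a dict: "time_s": time; "qpos": joint angles; "joint_vel": joint speeds; "tau": joint torques, N m; "ee_pos": TCP position; "eef_rot": TCP orientation; "force": force on the tool from outside, world axes, zero at the start; "moment": the same for the moment, N m; "grip_width": finger opening in m; "grip_force": force on a finger pad.
Only numpy, scipy, OpenCV 4.12 (cv2) and the standard library are available. Lean on these libraries where they do the work, as an engineer would, in place of code of your own. Each camera call takes 0.05 s, during which the arm holds its last target. There are 200 camera calls.

TASK

Close the lid of the microcentrifuge fully, then start the run by pressing the wide oblong key on its front deck: press until you feel firm resistance, keep the pressure on for about half a second, then let go. Do not force the key, and do not press the two small keys beside it.

Things in the scene. Friction and masses are not known exactly. Their poses are not given: they have to be found in the camera images.
- lid (a joint): Opening angle (rad) of the lid of the microcentrifuge, a white 250 x 200 mm box with a low level front deck. 0 is shut and level; starts 0.4 to 0.8. Grey plate, 190 mm wide, 10 mm thick, hinged along the machine's rear edge, so it closes down towards the robot. The hinge is stiff: it stays where it is left, also shut; about 3 N at lid_top shuts it. The machine is fixed; the block heater is not used.
- lid_top (a point): Point on the lid's upper face, mid-width, 100 mm forward of the hinge axis along the plate and 10 mm off that axis; the plate runs 55 mm further forward, then a 13 mm grip tab. 116 mm above the table when shut. Axes turn with the lid: z out of its upper face, -x from hinge to front edge, y along the hinge; opening turns it about +y.
- start_key: White oblong key, the widest, 46 mm (y, across the machine) x 24 mm (x, to the machine's rear), leftmost on the black front deck seen from the robot, 4 mm proud of it. Origin: centre of its upper face, 80 mm above the table, z up; the chamber, 105 mm tall, rises 45 mm behind. Pressed down it gives only 1.5 mm, at about 6 N, then is solid. Registers above 4 N held 0.3 s; over 45 N breaks it.
- small_keys: The two small white keys on the same deck, not to be pressed (2 N sets them off): a round one, 20 mm across, 25 mm to +y of this origin, and a square one of 18 mm, 25 mm to -y. Origin midway between them, level with their upper faces (80 mm above the table), 88 mm to the -y side of the start key's centre; axes as the start key's.

How it is judged:
By the outcome, as a careful person would: the job done as asked, in the order asked, and still so for the second after the job is handed in, with the robot touching nothing.
It also fails if it takes over 40 s, if anything falls off the work surface, if the arm or the gripper's body presses on something with over 40 N, if the wrist force passes 120 N, or if a joint passes its speed limit or range.

## Working session

There is one attempt and no reset: what is moved stays moved. The work goes in short steps, Python scripts to look and compute and a tool call to move; the robot and the scene stay as the last step left them, time stands still between calls to the robot, and variables do not carry over. Pictures are saved under pics/ and viewed, at most 10 in all, crops included, and the job is handed in when it is done.

Besides the shell and the picture viewer there is one more tool, called after ">>>" as name(argument=value, ...) on one line, values as JSON. send_rows: Moves the arm, as the interface text tells. Its arguments: {"type":"object","properties":{"rows":{"type":"array"},"force":{"type":"number"}},"required":["rows"]}

```bash
mkdir -p pics; cat > h.py <<'E'
from station import *
import numpy as np, cv2
def cloud(c):
    K=c["camera_matrix"];R,_=cv2.Rodrigues(np.array(c["rvec"]));t=np.array(c["tvec"]).ravel()
    z=c["z_map"];v,u=np.mgrid[:z.shape[0],:z.shape[1]]
    P=np.stack([(u-K[0,2])/K[0,0]*z,(v-K[1,2])/K[1,1]*z,z],-1)
    return (P-t)@R
E
python3 - <<'E'
from h import *
o=get_obs();print({k:np.round(v,3) for k,v in o.items()})
ims=[]
for n in("top","side"):
    c=camera(n);np.savez(n,**c);ims.append(c["frame"])
    R,_=cv2.Rodrigues(np.array(c["rvec"]));print(n,-R.T@np.array(c["tvec"]).ravel(),R[2])
    cv2.imwrite(f"pics/{n}.png",c["frame"][...,::-1])
E
```

```text
{'time_s': np.float64(0.0), 'qpos': array([ 1.123,  0.3  ,  1.522, -0.   ,  1.321, -0.067]), 'joint_vel': array([-0.   ,  0.   , -0.002, -0.001, -0.   ,  0.001]), 'tau': array([-0.0000e+00, -5.3181e+01, -3.5274e+01,  7.1000e-02,  2.4000e-02,
       -0.0000e+00]), 'ee_pos': array([0.204, 0.51 , 0.205]), 'eef_rot': array([-3.14 , -0.   ,  2.761]), 'force': array([ 0.169,  0.441, -0.073]), 'moment': array([-0.009,  0.032, -0.027]), 'grip_force': np.float64(0.0), 'grip_width': np.float64(0.094)}
top [0.42151322 0.0061233  1.0630194 ] [ 0.19996046 -0.01590133 -0.97967493]
side [0.35486255 0.54443506 0.77533285] [ 0.29217891 -0.63074178 -0.71888545]
```

View pics/top.png

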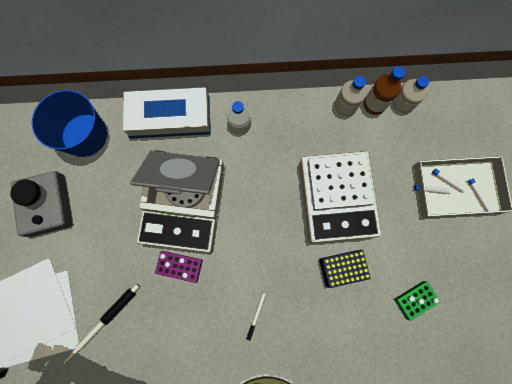

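View pics/side.png

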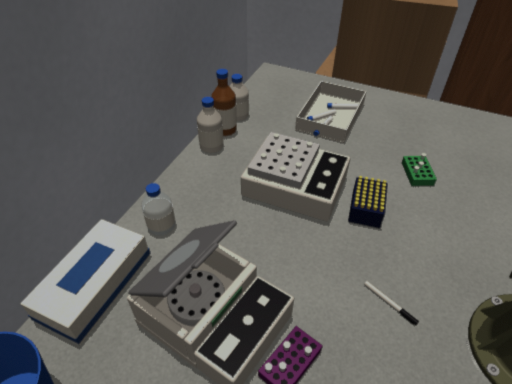

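Top view: the centrifuge is at px (140–220, 150–250). Its start key is at about (154,227), the small keys at (178,231) and (196,233), and the open lid around (175,170). In the side view the start key is at (227,347).

```bash
python3 - <<'E'
from h import *
def load(n): return dict(np.load(n+".npz"))
def ray(c,u,v,z):
    K=c["camera_matrix"];R,_=cv2.Rodrigues(c["rvec"]);C=-R.T@c["tvec"].ravel()
    d=R.T@np.linalg.inv(K)@[u,v,1]; return C+d*(z-C[2])/d[2]
for n,(x0,y0,x1,y1) in dict(top=(142,215,212,247),side=(200,285,292,372)).items():
    c=load(n);f=c["frame"];g=cv2.cvtColor(f,cv2.COLOR_RGB2GRAY)
    blk=np.zeros_like(g);blk[y0:y1,x0:x1]=(g[y0:y1,x0:x1]<70)
    cs,_=cv2.findContours(blk,cv2.RETR_EXTERNAL,cv2.CHAIN_APPROX_NONE);d=max(cs,key=cv2.contourArea)
    m=np.zeros_like(g);cv2.drawContours(m,[cv2.convexHull(d)],-1,1,-1);m=cv2.erode(m,np.ones((3,3)))
    k=((g>110)&(m>0)).astype(np.uint8)
    N,_,st,ce=cv2.connectedComponentsWithStats(k)
    P=cloud(c)
    for i in range(1,N):
        if st[i,4]>15: print(n,ce[i].round(1),st[i,4],ray(c,*ce[i],.08).round(4), "depth",P[int(ce[i][1]),int(ce[i][0])].round(4))
    box=cv2.boxPoints(cv2.minAreaRect(d));print("deck",[ray(c,*b,.076)[:2].round(3).tolist() for b in box])
c=load("top");P=cloud(c)
for v in range(148,196,4): print(v,[P[v,u].round(3).tolist() for u in (145,175,205)])
E
```

```text
top [153.4 227.8] 153 [0.5286 0.2708 0.08  ] depth [0.5309 0.2725 0.0781]
top [176.8 230.7] 45 [0.5171 0.2089 0.08  ] depth [0.5191 0.2109 0.0798]
top [195.3 233. ] 46 [0.5081 0.1596 0.08  ] depth [0.5082 0.1605 0.0799]
deck [[0.497, 0.308], [0.573, 0.299], [0.54, 0.118], [0.464, 0.13]]
side [262.9 300.1] 76 [0.5089 0.164  0.08  ] depth [0.5109 0.1636 0.0782]
side [247.7 319.6] 82 [0.5179 0.2129 0.08  ] depth [0.5199 0.2116 0.0785]
side [226.7 346.7] 345 [0.5292 0.2751 0.08  ] depth [0.5306 0.2748 0.0809]
deck [[0.572, 0.301], [0.547, 0.109], [0.463, 0.135], [0.499, 0.315]]
148 [[0.78, 0.317, -0.001], [0.774, 0.227, -0.0], [0.769, 0.137, -0.001]]
152 [[0.767, 0.318, -0.003], [0.761, 0.227, 0.0], [0.756, 0.137, 0.001]]
156 [[0.755, 0.317, -0.002], [0.708, 0.2, 0.132], [0.744, 0.137, -0.0]]
160 [[0.695, 0.272, 0.154], [0.695, 0.198, 0.142], [0.694, 0.122, 0.129]]
164 [[0.682, 0.269, 0.165], [0.68, 0.195, 0.156], [0.679, 0.121, 0.141]]
168 [[0.668, 0.266, 0.176], [0.666, 0.193, 0.166], [0.666, 0.119, 0.153]]
172 [[0.655, 0.262, 0.186], [0.653, 0.191, 0.176], [0.651, 0.118, 0.168]]
176 [[0.642, 0.259, 0.196], [0.64, 0.188, 0.19], [0.639, 0.117, 0.177]]
180 [[0.629, 0.256, 0.209], [0.628, 0.187, 0.196], [0.626, 0.116, 0.188]]
184 [[0.618, 0.254, 0.216], [0.616, 0.185, 0.208], [0.614, 0.115, 0.198]]
188 [[0.633, 0.286, 0.106], [0.604, 0.183, 0.219], [0.602, 0.114, 0.21]]
192 [[0.621, 0.285, 0.107], [0.593, 0.182, 0.223], [0.591, 0.113, 0.215]]
```

>>> send_rows(rows=[{"dz": -24, "roll": -5.6, "jaw": 1}, {"dz": -24, "roll": -5.6, "jaw": 1}, {"dz": -24, "jaw": 1}, {"dz": -23, "jaw": 1}, {"dx": -20, "dy": -10, "jaw": 1}, {"dx": -20, "dy": -10, "jaw": 1}, {"dx": -20, "dy": -10, "jaw": 1}, {"dx": -20, "dy": -10, "jaw": 1}, {"dx": -20, "dy": -10, "jaw": 1}, {"dx": -20, "dy": -10, "jaw": 1}, {"dx": -20, "dy": -10, "jaw": 1}, {"dx": -20, "dy": -10, "jaw": 1}], force=20)

```text
invalid input at $.rows[0]: expected keys dx, dy, dz, roll, jaw
```

>>> send_rows(rows=[{"dx": -20, "dy": -10, "jaw": 1}, {"dx": -20, "dy": -10, "jaw": 1}, {"dx": -20, "dy": -10, "jaw": 1}, {"dx": -20, "dy": -10, "jaw": 1}, {"dx": -20, "dy": -10, "jaw": 1}, {"dx": -20, "dy": -10, "jaw": 1}, {"dx": -20, "dy": -10, "jaw": 1}, {"dx": -20, "dy": -10, "jaw": 1}, {"dx": -20, "dy": -10, "jaw": 1}, {"dx": -20, "dy": -10, "jaw": 1}, {"dx": -20, "dy": -10, "jaw": 1}, {"jaw": 1}])

```text
invalid input at $.rows[0]: expected keys dx, dy, dz, roll, jaw
```

>>> send_rows(rows=[{"dx": 0, "dy": 0, "dz": -24, "roll": -5.6, "jaw": 1}, {"dx": 0, "dy": 0, "dz": -24, "roll": -5.6, "jaw": 1}, {"dx": 0, "dy": 0, "dz": -24, "roll": 0, "jaw": 1}, {"dx": 0, "dy": 0, "dz": -23, "roll": 0, "jaw": 1}, {"dx": -20, "dy": -10, "dz": 0, "roll": 0, "jaw": 1}, {"dx": -20, "dy": -10, "dz": 0, "roll": 0, "jaw": 1}, {"dx": -20, "dy": -10, "dz": 0, "roll": 0, "jaw": 1}, {"dx": -20, "dy": -10, "dz": 0, "roll": 0, "jaw": 1}, {"dx": -20, "dy": -10, "dz": 0, "roll": 0, "jaw": 1}, {"dx": -20, "dy": -10, "dz": 0, "roll": 0, "jaw": 1}, {"dx": -20, "dy": -10, "dz": 0, "roll": 0, "jaw": 1}, {"dx": 0, "dy": 0, "dz": 0, "roll": 0, "jaw": 1}], force=20)

```text
time_s: 1.1
ee_pos: [0.3313, 0.4141, 0.3001]
eef_rot: [-3.141, 0.0, 2.954]
force: [0.8, 0.3, -0.3]
grip_width: 0.0177
grip_force: 0.0
```

>>> send_rows(rows=[{"dx": -30, "dy": -15, "dz": 0, "roll": 0, "jaw": 1}, {"dx": -30, "dy": -15, "dz": 0, "roll": 0, "jaw": 1}, {"dx": -30, "dy": -15, "dz": 0, "roll": 0, "jaw": 1}, {"dx": -30, "dy": -15, "dz": 0, "roll": 0, "jaw": 1}, {"dx": -30, "dy": -15, "dz": 0, "roll": 0, "jaw": 1}, {"dx": -30, "dy": -15, "dz": 0, "roll": 0, "jaw": 1}, {"dx": -30, "dy": -15, "dz": 0, "roll": 0, "jaw": 1}, {"dx": -30, "dy": -15, "dz": 0, "roll": 0, "jaw": 1}, {"dx": -30, "dy": -15, "dz": 0, "roll": 0, "jaw": 1}, {"dx": -30, "dy": -15, "dz": 0, "roll": 0, "jaw": 1}, {"dx": -29, "dy": -13, "dz": 0, "roll": 0, "jaw": 1}, {"dx": 0, "dy": 0, "dz": 0, "roll": 0, "jaw": 1}])

```text
time_s: 2.1
ee_pos: [0.6252, 0.1921, 0.2986]
eef_rot: [-3.14, -0.002, 2.953]
force: [-0.5, -0.9, -1.2]
grip_width: 0.0008
grip_force: 0.0
```

>>> send_rows(rows=[{"dx": 0, "dy": 0, "dz": 20, "roll": 0, "jaw": 1}, {"dx": 0, "dy": 0, "dz": 20, "roll": 0, "jaw": 1}, {"dx": 0, "dy": 0, "dz": 20, "roll": 0, "jaw": 1}, {"dx": 0, "dy": 0, "dz": 20, "roll": 0, "jaw": 1}, {"dx": 0, "dy": 0, "dz": 8, "roll": 0, "jaw": 1}, {"dx": 0, "dy": 0, "dz": 8, "roll": 0, "jaw": 1}, {"dx": 0, "dy": 0, "dz": 8, "roll": 0, "jaw": 1}, {"dx": 0, "dy": 0, "dz": 8, "roll": 0, "jaw": 1}, {"dx": 0, "dy": 0, "dz": 8, "roll": 0, "jaw": 1}])

```text
time_s: 2.85
ee_pos: [0.6227, 0.1954, 0.1807]
eef_rot: [3.141, 0.001, 2.956]
force: [-1.1, 1.2, 2.2]
grip_width: 0.0004
grip_force: 1.2
```

>>> send_rows(rows=[{"dx": 0, "dy": 0, "dz": 6, "roll": 0, "jaw": 1}, {"dx": 0, "dy": 0, "dz": 6, "roll": 0, "jaw": 1}, {"dx": 0, "dy": 0, "dz": 6, "roll": 0, "jaw": 1}, {"dx": 0, "dy": 0, "dz": 6, "roll": 0, "jaw": 1}, {"dx": 0, "dy": 0, "dz": 6, "roll": 0, "jaw": 1}, {"dx": 0, "dy": 0, "dz": 6, "roll": 0, "jaw": 1}, {"dx": 0, "dy": 0, "dz": 6, "roll": 0, "jaw": 1}, {"dx": 0, "dy": 0, "dz": 6, "roll": 0, "jaw": 1}, {"dx": 0, "dy": 0, "dz": 6, "roll": 0, "jaw": 1}, {"dx": 0, "dy": 0, "dz": 4, "roll": 0, "jaw": 1}, {"dx": 0, "dy": 0, "dz": 0, "roll": 0, "jaw": 1}])

```text
time_s: 3.77
ee_pos: [0.6221, 0.1951, 0.1212]
eef_rot: [-3.141, -0.001, 2.956]
force: [0.9, -0.9, 0.9]
grip_width: 0.0004
grip_force: 0.0
```

>>> send_rows(rows=[{"dx": 0, "dy": 0, "dz": 2, "roll": 0, "jaw": 1}, {"dx": 0, "dy": 0, "dz": 2, "roll": 0, "jaw": 1}, {"dx": 0, "dy": 0, "dz": 0, "roll": 0, "jaw": 1}])

```text
time_s: 4.02
ee_pos: [0.6225, 0.1951, 0.1182]
eef_rot: [-3.142, -0.0, 2.956]
force: [-0.1, -0.1, -0.3]
grip_width: 0.0007
grip_force: 0.0
```

>>> send_rows(rows=[{"dx": 0, "dy": 0, "dz": 1, "roll": 0, "jaw": 1}, {"dx": 0, "dy": 0, "dz": 1, "roll": 0, "jaw": 1}, {"dx": 0, "dy": 0, "dz": 0, "roll": 0, "jaw": 1}])

```text
time_s: 4.27
ee_pos: [0.6225, 0.1952, 0.1164]
eef_rot: [3.142, 0.0, 2.956]
force: [0.2, 0.7, 0.3]
grip_width: 0.0006
grip_force: 0.0
```

```bash
python3 - <<'E'
from h import *
print(get_obs()["force"],get_obs()["ee_pos"])
c=camera("side");cv2.imwrite("pics/s2.png",c["frame"][...,::-1])
P=cloud(c)
for v in range(225,320,12): print(v,[P[v,u].round(3).tolist() for u in (170,190,210)])
E
```

```text
[0.21532333 0.73565321 0.29178837] [0.6224523  0.19520518 0.1163863 ]
225 [[0.634, 0.234, 0.312], [0.606, 0.222, 0.312], [0.588, 0.196, 0.294]]
237 [[0.801, 0.056, -0.002], [0.619, 0.21, 0.265], [0.597, 0.186, 0.25]]
249 [[0.646, 0.232, 0.245], [0.611, 0.225, 0.256], [0.591, 0.2, 0.236]]
261 [[0.627, 0.258, 0.256], [0.618, 0.222, 0.216], [0.629, 0.149, 0.117]]
273 [[0.615, 0.277, 0.256], [0.634, 0.209, 0.154], [0.616, 0.173, 0.117]]
285 [[0.609, 0.289, 0.244], [0.637, 0.212, 0.117], [0.603, 0.197, 0.117]]
297 [[0.658, 0.248, 0.114], [0.624, 0.234, 0.117], [0.591, 0.218, 0.115]]
309 [[0.644, 0.269, 0.114], [0.612, 0.254, 0.115], [0.579, 0.239, 0.115]]
```

View pics/s2.png

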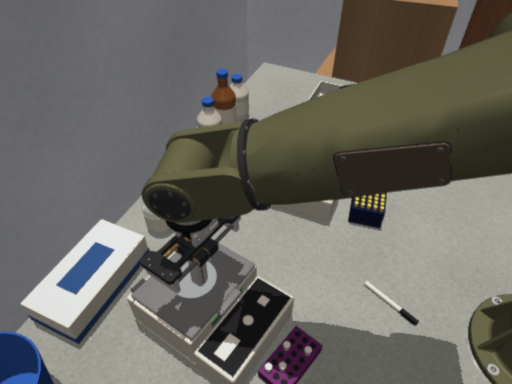

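The lid lies flat at about 0.116 m, with the fingertip at px (200,280) on its disc. I'll press it firmly home.

>>> send_rows(rows=[{"dx": 0, "dy": 0, "dz": 1, "roll": 0, "jaw": 1}, {"dx": 0, "dy": 0, "dz": 0, "roll": 0, "jaw": 1}])

```text
time_s: 4.48
ee_pos: [0.6226, 0.1952, 0.1163]
eef_rot: [3.141, 0.001, 2.956]
force: [-3.1, -0.4, 6.9]
grip_width: 0.0004
grip_force: 3.7
```

>>> send_rows(rows=[{"dx": 0, "dy": 0, "dz": 0.5, "roll": 0, "jaw": 1}, {"dx": 0, "dy": 0, "dz": 0, "roll": 0, "jaw": 1}])

```text
time_s: 4.65
ee_pos: [0.6226, 0.1952, 0.1162]
eef_rot: [3.141, 0.001, 2.956]
force: [-5.7, -1.5, 11.0]
grip_width: 0.0002
grip_force: 5.5
```

Lid is solid at 0.116 m under 11 N, so it is shut. Next I lift and move over the key.

>>> send_rows(rows=[{"dx": 0, "dy": 0, "dz": -20, "roll": 0, "jaw": 1}, {"dx": 0, "dy": 0, "dz": -20, "roll": 0, "jaw": 1}, {"dx": 0, "dy": 0, "dz": 0, "roll": 0, "jaw": 1}, {"dx": 20, "dy": 11, "dz": 0, "roll": 0, "jaw": 1}, {"dx": 20, "dy": 12, "dz": 0, "roll": 0, "jaw": 1}, {"dx": 20, "dy": 12, "dz": 0, "roll": 0, "jaw": 1}, {"dx": 20, "dy": 12, "dz": 0, "roll": 0, "jaw": 1}, {"dx": 26, "dy": 12, "dz": 0, "roll": 0, "jaw": 1}, {"dx": 0, "dy": 0, "dz": 0, "roll": 0, "jaw": 1}, {"dx": 0, "dy": 0, "dz": 0, "roll": 0, "jaw": 1}])

```text
time_s: 5.48
ee_pos: [0.5285, 0.2734, 0.1547]
eef_rot: [-3.142, 0.0, 2.958]
force: [-0.1, -0.9, 0.3]
grip_width: 0.0007
grip_force: 0.0
```

```bash
python3 - <<'E'
from h import *
print(get_obs()["force"],get_obs()["ee_pos"])
a=[camera(n)["frame"][...,::-1] for n in("side","wrist")]
s=cv2.resize(a[0][200:384,100:345],(512,384))
cv2.imwrite("pics/s3.png",cv2.resize(np.hstack([s,a[1]]),(800,300)))
P=cloud(camera("top"))
for v in (160,165,170,175,180,185): print(v,[P[v,u].round(3).tolist() for u in (170,185,200)])
E
```

```text
[-0.06923676 -0.89366145  0.34579923] [0.52847266 0.27337603 0.15473258]
160 [[0.703, 0.217, 0.116], [0.701, 0.177, 0.116], [0.422, 0.006, 1.063]]
165 [[0.69, 0.217, 0.114], [0.687, 0.177, 0.115], [0.684, 0.137, 0.118]]
170 [[0.675, 0.217, 0.117], [0.673, 0.177, 0.118], [0.67, 0.137, 0.117]]
175 [[0.661, 0.217, 0.117], [0.66, 0.178, 0.115], [0.656, 0.137, 0.119]]
180 [[0.648, 0.217, 0.117], [0.646, 0.177, 0.117], [0.644, 0.138, 0.115]]
185 [[0.634, 0.217, 0.118], [0.632, 0.178, 0.117], [0.63, 0.139, 0.116]]
```

View pics/s3.png

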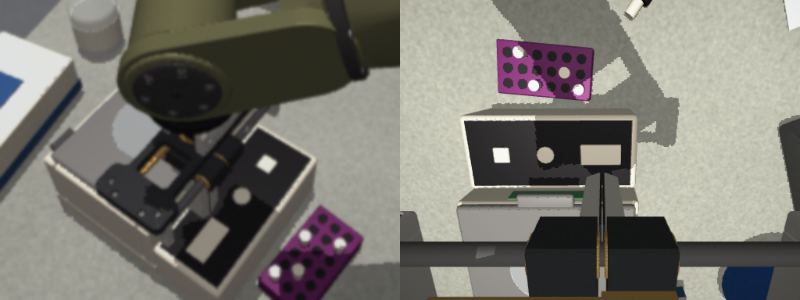

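The lid is level (0.114–0.119 m all over). The finger hangs above the key (crop px 205,240), aligned with it in the wrist view (600,155). Descending.

>>> send_rows(rows=[{"dx": 0, "dy": 0, "dz": 15, "roll": 0, "jaw": 1}, {"dx": 0, "dy": 0, "dz": 15, "roll": 0, "jaw": 1}, {"dx": 0, "dy": 0, "dz": 15, "roll": 0, "jaw": 1}, {"dx": 0, "dy": 0, "dz": 15, "roll": 0, "jaw": 1}, {"dx": 0, "dy": 0, "dz": 5, "roll": 0, "jaw": 1}, {"dx": 0, "dy": 0, "dz": 0, "roll": 0, "jaw": 1}, {"dx": 0, "dy": 0, "dz": 0, "roll": 0, "jaw": 1}])

```text
time_s: 6.22
ee_pos: [0.5296, 0.2724, 0.0903]
eef_rot: [3.141, 0.0, 2.956]
force: [-0.2, -0.3, -0.6]
grip_width: 0.0005
grip_force: 0.0
```

```bash
python3 - <<'E'
from h import *
print(get_obs()["force"],get_obs()["ee_pos"])
a=[camera(n)["frame"][...,::-1] for n in("side","wrist")]
s=cv2.resize(a[0][270:384,170:322],(512,384))
cv2.imwrite("pics/s4.png",cv2.resize(np.hstack([s,a[1]]),(800,300)))
E
```

```text
[-0.15119458 -0.31197954 -0.63912492] [0.52963819 0.27241221 0.09032733]
```

View pics/s4.png

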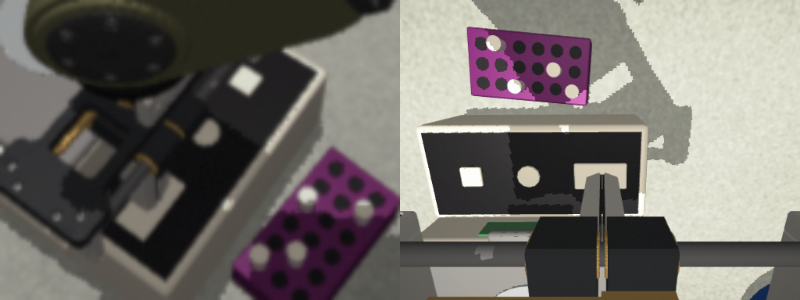

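The fingertip is right over the key (side crop px 150,200; wrist 600,178). Pressing in small steps.

>>> send_rows(rows=[{"dx": 0, "dy": 0, "dz": 3, "roll": 0, "jaw": 1}, {"dx": 0, "dy": 0, "dz": 3, "roll": 0, "jaw": 1}, {"dx": 0, "dy": 0, "dz": 3, "roll": 0, "jaw": 1}, {"dx": 0, "dy": 0, "dz": 0, "roll": 0, "jaw": 1}])

```text
time_s: 6.65
ee_pos: [0.529, 0.2726, 0.0804]
eef_rot: [-3.141, -0.0, 2.956]
force: [-0.3, 0.1, 0.1]
grip_width: 0.0003
grip_force: 0.0
```

>>> send_rows(rows=[{"dx": 0, "dy": 0, "dz": 1, "roll": 0, "jaw": 1}, {"dx": 0, "dy": 0, "dz": 0, "roll": 0, "jaw": 1}])

```text
time_s: 6.82
ee_pos: [0.5291, 0.2727, 0.08]
eef_rot: [-3.142, -0.0, 2.956]
force: [-0.7, -0.0, 2.9]
grip_width: 0.0006
grip_force: 1.2
```

>>> send_rows(rows=[{"dx": 0, "dy": 0, "dz": 1.5, "roll": 0, "jaw": 1}, {"dx": 0, "dy": 0, "dz": 1, "roll": 0, "jaw": 1}, {"dx": 0, "dy": 0, "dz": 0, "roll": 0, "jaw": 1}])

```text
time_s: 7.07
ee_pos: [0.5293, 0.2728, 0.0787]
eef_rot: [3.141, 0.001, 2.956]
force: [-5.7, -3.4, 12.5]
grip_width: 0.001
grip_force: 6.4
```

>>> send_rows(rows=[{"dx": 0, "dy": 0, "dz": 0.5, "roll": 0, "jaw": 1}, {"dx": 0, "dy": 0, "dz": 0, "roll": 0, "jaw": 1}, {"dx": 0, "dy": 0, "dz": 0, "roll": 0, "jaw": 1}, {"dx": 0, "dy": 0, "dz": 0, "roll": 0, "jaw": 1}, {"dx": 0, "dy": 0, "dz": 0, "roll": 0, "jaw": 1}])

```text
time_s: 7.48
ee_pos: [0.5293, 0.2728, 0.0786]
eef_rot: [3.141, 0.001, 2.956]
force: [-7.8, -3.6, 17.1]
grip_width: 0.0005
grip_force: 8.6
```

>>> send_rows(rows=[{"dx": 0, "dy": 0, "dz": -10, "roll": 0, "jaw": 1}, {"dx": 0, "dy": 0, "dz": -20, "roll": 0, "jaw": 1}, {"dx": 0, "dy": 0, "dz": -20, "roll": 0, "jaw": 1}, {"dx": 0, "dy": 0, "dz": -20, "roll": 0, "jaw": 1}, {"dx": 0, "dy": 0, "dz": -20, "roll": 0, "jaw": 1}, {"dx": 0, "dy": 0, "dz": -20, "roll": 0, "jaw": 1}, {"dx": 0, "dy": 0, "dz": -20, "roll": 0, "jaw": 1}, {"dx": 0, "dy": 0, "dz": 0, "roll": 0, "jaw": 1}, {"dx": 0, "dy": 0, "dz": 0, "roll": 0, "jaw": 1}])

```text
time_s: 8.23
ee_pos: [0.5294, 0.2728, 0.2075]
eef_rot: [3.141, 0.001, 2.956]
force: [-0.1, 0.0, -0.5]
grip_width: 0.0003
grip_force: 0.0
```

```bash
python3 - <<'E'
from h import *
c=camera("side");cv2.imwrite("pics/s5.png",c["frame"][...,::-1])
P=cloud(camera("top"))
for v in (160,170,180,190): print(v,[P[v,u].round(3).tolist() for u in (170,185,200)])
E
```

```text
160 [[0.703, 0.216, 0.116], [0.7, 0.176, 0.12], [0.698, 0.137, 0.117]]
170 [[0.675, 0.216, 0.119], [0.672, 0.177, 0.119], [0.67, 0.137, 0.119]]
180 [[0.648, 0.217, 0.117], [0.645, 0.177, 0.118], [0.644, 0.138, 0.115]]
190 [[0.62, 0.216, 0.121], [0.618, 0.178, 0.118], [0.616, 0.139, 0.117]]
```

View pics/s5.png

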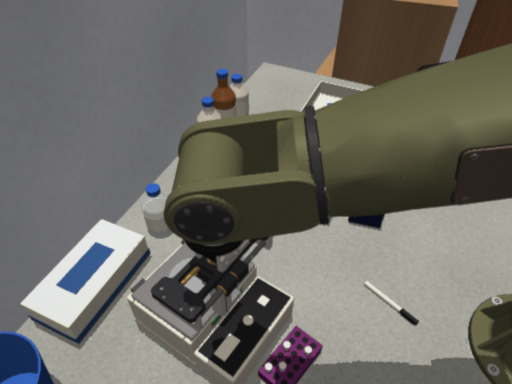

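The lid is shut and level, the key at px (227,347) has been released, and the arm is clear. Handing in.

```bash
python3 -c "
from station import *
print(hand_in())"
```

```text
the job is handed in; nothing more can be done
None
```

I closed the lid fully (level at about 0.116 m, solid under 11 N), pressed the start key to its stop at about 17 N for roughly half a second and let go, without touching the small keys; the job is handed in, and no verdict was shown.

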